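# Pack the lower tier under the organiser's flap

### The arm

A 6-joint arm with a two-finger parallel gripper is mounted at the origin on the work surface. World frame = base frame: x ahead of the robot, y to its left, z up, the work surface at z = 0. Lengths are in m, angles in rad, forces in N, time in s.
With the tool pointing down it reaches from about 0.35 to 0.85 m from the base axis. Payload 8.1 kg.
Tool frame: the origin (TCP) lies between the finger pads; the fingertips stand nose_length ahead of it and the grasp point (between the pads) lies 2 mm behind it (nose_length is the distance from the TCP to the fingertips, in m); z points along the fingers, x is the direction in which the jaws open and shut, and the axes are right-handed (so a half turn about z gives the same grasp; the last joint's range is limited). The gripper opens to 93 mm and grips with 3 to 60 N. Pads are 15 mm wide; open, the fingers measure 128 mm over their backs; the gripper's body (75 mm by 188 mm) begins 65 mm behind the grasp point.
Start: joints at [-0.085, 0.13, 1.488, -0, 1.523, -0.085], TCP at [0.6, 0, 0.236] pointing down, gripper open.
Joint ranges: [-2.96, 2.96], [-0.89, 2.26], [0.02, 2.5], [-1.34, 4.48], [0, 2.73], [-2.66, 2.66]. Speed limits (rad/s): [2.39, 2.39, 2.79, 3.14, 3.14, 3.14].

### API

Orientations are given as a rotation vector (axis times angle).
In Python, from plant import * gives the robot as it stands.
- The arm moves only by the tool carry_out, never from a script. Its argument "steps" is a list of rows, each an object with "xyz": the shift along the world's x, y, z in cm, a list of three; "rot": the turn, a rotation vector about the world's x, y, z in degrees, a list of three. In form: [{"xyz": [tx, ty, tz], "rot": [rx, ry, rz]}, ...]. A call has 1 to 10 rows; each row is the pose to reach, as a shift and turn from the pose commanded when the call began; what a row does not reach only later rows make up. A row lasts 1/10 s, in which the tool goes at most 50 mm and 8.59 degrees, less where a joint would pass 70% of its speed; a pose out of reach is approached as far as the arm can. A call with a gripper value outside its range is refused whole. "grip" is the opening, from 0 (shut) to 1 (fully open), set as the call begins (left out, the last holds). The fingers move at their own pace and stop on an object; "force" is the grip in N (left out, the last holds). Time passes only in rows, so rows that repeat a pose let the fingers close. It gives the time, the measured TCP pose, the force and the opening at its end, in the units of the state.
- read_state(): the state, without advancing time (a new reading comes with each control period).
- read_camera(name): name is "scene" or "side" or "wrist"; returns the picture (400x640x3 uint8, red, green, blue); there is no depth.
- calibration(name): a dict with "fov_y" (degrees; the focal length in pixels is half the picture's height over the tangent of half this angle, whatever the lens; pixels are square), "cx", "cy" (the principal point, pixels), "dist_coeffs" ([k1, k2, p1, p2, k3] as OpenCV has them; the pictures are not rectified), "xyz" and "attitude" of the camera in the world. Camera axes: x right, y down, z forward; pixel columns grow to the right and rows downward; lengths in m; the calibration is good to about 2 mm. A picture is of the moment at which its call begins: read the wrist's pose just before it. calibration takes no time and is no camera call; for the wrist camera it gives the pose at the moment of the call.
- close_job(): hands the job in, once; it reports no verdict.
The state is a dict: "t": time; "q": joint angles; "dq": joint speeds; "joint_torque": joint torques, N m; "tool_pos": TCP position; "orientation": TCP orientation; "force": force on the tool from outside, world axes, zero at the start; "wrist_torque": the same for the moment, N m; "opening": finger opening in m.
Only numpy, scipy, OpenCV 4.12 (cv2) and the standard library are available. Lean on these libraries where they do the work, as an engineer would, in place of code of your own. Each camera call takes 0.05 s, during which the arm holds its last target.

### The job

Lift the organiser's hinged flap by its bar and leave it standing up, then pack the lower tier beneath it: lay the shoe tree sole down in the long bay, and the key fob case in the square front bay with its spring clip facing up. The case stands on its long edge, so it has to be tipped a quarter turn onto its plain back. Set both things down on the bay floors rather than dropping or throwing them in, and leave the coin bowl and the money clip where they are.

Things in the scene. Friction and masses are not known exactly. Their poses are not given: they have to be found in the camera images.
- organiser: Pale wooden two-tier tray, fixed, 196 (x) by 242 (y) mm. Side and rear walls 84 mm high, front 66, all 6 thick; floor 8 thick. Origin under its centre; +x to its hinged rear, +y left, z up. Under the flap, in the lower tier: +y side a long bay; -y side a square bay in front, a small spare bay behind. Walls between bays are 6 mm thick, 40 mm above the floor. Shut flap: 58 mm above the floor.
- flap (a joint): Angle of the flap in rad: 0 lying shut, growing as its front edge is lifted, 1.57 upright, stop at 1.75. The hinge has friction: the flap stays at any angle where it is left; about 2 to 4 N at the bar moves it. It may start slightly ajar.
- flap_hinge (a point): Middle of the hinge line, on the organiser 92 mm behind its centre (+x) and 69 mm up; the hinge runs along the organiser's y axis.
- flap_bar (a point): Middle of the flap's round steel pull bar: 10 mm diameter, 120 mm long, parallel to the hinge and 235 mm from it, in the flap's plane, on an arm at each end. It stands 45 mm in front of the front wall and of the flap's edge, so a finger fits between bar and wall from above.
- long_bay (a point): Centre of the long bay's floor, 8 mm above the shelf; the bay is 184 (x) by 100 (y) mm, axes as the organiser's.
- square_bay (a point): Centre of the square front bay's floor, 8 mm above the shelf; the bay is 120 (x) by 124 (y) mm, axes as the organiser's.
- shoe_tree: Loose wooden shoe tree, about 0.22 kg, 152 mm long (x), lying on its flat sole on either side of the organiser. Toe block at +x, 56 mm wide, 36 high; round heel at -x, 44 wide, 40 high; between them (x -32 to 28 mm) a spine 24 mm wide (y), 4 to 34 mm above the sole, to grip. Origin on the sole below the middle, near the centre of mass; z up.
- fob_case: Loose dark plastic key fob case, about 0.15 kg, a box 38 (x) by 90 (y) by 60 (z) mm. It starts standing on a 38 by 90 mm side, across the organiser from the shoe tree, z up, origin under its centre. The steel spring clip is on its +x face, at first turned roughly away from the robot; -x is its plain back. Lying clip up (x axis up) it is 38 mm high, 60 wide.
- case_mid (a point): Centre of the key fob case's box, 30 mm up its z axis from its origin; axes as the case's.
- case_clip (a point): Middle of the outside of the spring clip, 24 mm from the case's centre along its x axis. The clip is a steel strip 66 mm long (y) and 16 mm wide (z, from 22 to 38 mm of the case's 60), standing 5 mm proud of the face.
- coin_bowl: Bystander: gray ceramic coin bowl, 120 mm across, 45 mm high, origin under its centre.
- money_clip: Bystander: folded steel money clip, 62 by 24 by 10 mm, lying flat, origin under its centre.
Mind the look-alikes: they are no part of the job. Several things have the shape of the shoe_tree; the one meant has the colours described above.

How it is judged:
On the way:
1. the flap is lifted to at least 1.2 rad (value of joint flap above 1.2 rad), for 0.2 s.
At the end, for the whole second after the job is handed in: Flap at 1.2 rad or more. Shoe tree at rest sole down (0.12 rad) on the long bay floor, within 30 mm of its centre in x and y. Key fob case at rest clip up (0.12 rad) on the square bay floor, its centre within 45 mm (x) and 40 mm (y) of the bay centre (value of joint flap above 1.2 rad and x of shoe_tree in the frame of long_bay between -0.03 and 0.03 m and y of shoe_tree in the frame of long_bay between -0.03 and 0.03 m and height (world z) of shoe_tree below 0.013 m and angle between shoe_tree's own z axis and vertical below 0.12 rad and x of case_mid in the frame of square_bay between -0.045 and 0.045 m and y of case_mid in the frame of square_bay between -0.04 and 0.04 m and height (world z) of case_mid below 0.033 m and angle between fob_case's own x axis and vertical below 0.12 rad and linear speed of each of shoe_tree, fob_case below 0.03 m/s and angular speed of each of shoe_tree, fob_case below 0.3 rad/s); the robot touches nothing.
It fails at once if the coin bowl or the money clip is moved by more than 20 mm (distance of any of coin_bowl, money_clip from where it was at the start of the episode above 0.02 m).
It fails at once if the shoe tree is dropped or thrown into its bay (faster than 0.9 m/s there) (horizontal distance between shoe_tree and long_bay below 0.06 m and height (world z) of shoe_tree below 0.15 m and linear speed of shoe_tree above 0.9 m/s).
It fails at once if the key fob case is dropped or thrown into its bay (faster than 0.9 m/s there) (horizontal distance between case_mid and square_bay below 0.06 m and height (world z) of case_mid below 0.15 m and linear speed of fob_case above 0.9 m/s).
It also fails if it takes over 72 s, if anything falls off the work surface, if the arm or the gripper's body presses on something with over 40 N, if the wrist force passes 120 N, or if a joint passes its speed limit or range.

## Working session

There is one attempt and no reset: what is moved stays moved. The work goes in short steps, Python scripts to look and compute and a tool call to move; the robot and the scene stay as the last step left them, time stands still between calls to the robot, and variables do not carry over. Pictures are saved under pics/ and viewed, and the job is handed in when it is done.

Besides the shell and the picture viewer there is one more tool, called after "Request:" by a JSON object that holds its "method" and its "body". carry_out: Moves the arm, as the interface text tells. Its arguments: {"type":"object","properties":{"steps":{"type":"array","items":{"type":"object","properties":{"xyz":{"type":"array","items":{"type":"number"}},"rot":{"type":"array","items":{"type":"number"}}}}},"grip":{"type":"number"},"force":{"type":"number"}},"required":["steps"]}

```bash
ls; mkdir -p pics; python3 - <<'E'
from plant import *
import cv2
print(read_state())
for n in ["scene","side","wrist"]:
    print(n,calibration(n))
    cv2.imwrite(f"pics/{n}0.png",read_camera(n)[:,:,::-1])
E
```

```text
pics
{'t': 0.0, 'q': array([-8.54125931e-02,  1.31190472e-01,  1.48927272e+00,  8.53272674e-06,
        1.52298583e+00, -8.53893891e-02]), 'dq': array([-1.11577129e-04,  3.46299199e-04,  1.74758235e-03, -1.02394357e-03,
       -1.28985596e-03,  6.00829159e-06]), 'joint_torque': array([-1.61290725e-03, -5.59853125e+01, -4.91755986e+01,  7.67333270e-02,
        3.59135563e-02, -2.97389461e-04]), 'tool_pos': array([5.99464584e-01, 6.37126957e-05, 2.34573511e-01]), 'orientation': array([-3.14142448e+00,  3.70997265e-05,  2.90405860e-03]), 'force': array([0.41504378, 0.03370325, 0.25949932]), 'wrist_torque': array([ 0.03336181, -0.01946701, -0.01066532]), 'opening': 0.09300503141834092}
scene {'fov_y': 54.79490702572642, 'cx': 323.25538433330036, 'cy': 203.0470827941114, 'dist_coeffs': array([-0.04834693,  0.        ,  0.        ,  0.        ,  0.        ]), 'xyz': array([0.92219806, 0.47822664, 0.74767371]), 'attitude': array([-0.81263475, -2.59205796,  1.02630451])}
side {'fov_y': 45.51461296482688, 'cx': 311.4102037252205, 'cy': 194.92769465869645, 'dist_coeffs': array([-0.02940806,  0.        ,  0.        ,  0.        ,  0.        ]), 'xyz': array([ 0.34164671, -0.78463991,  0.93630721]), 'attitude': array([-2.41063797,  0.23310075, -0.10788843])}
wrist {'fov_y': 62.26458094986337, 'cx': 320.96036789592904, 'cy': 198.70727456865583, 'dist_coeffs': array([-0.03917595,  0.        ,  0.        ,  0.        ,  0.        ]), 'xyz': array([0.59976048, 0.08121669, 0.38432972]), 'attitude': array([ 2.84596580e+00,  1.07374877e-04, -1.21613571e-03])}
```

View pics/scene0.png

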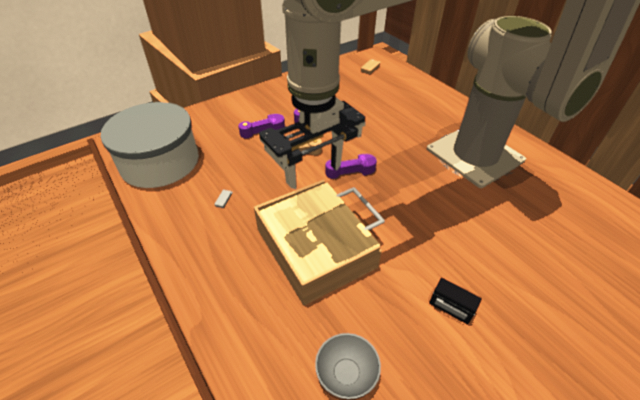

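View pics/side0.png

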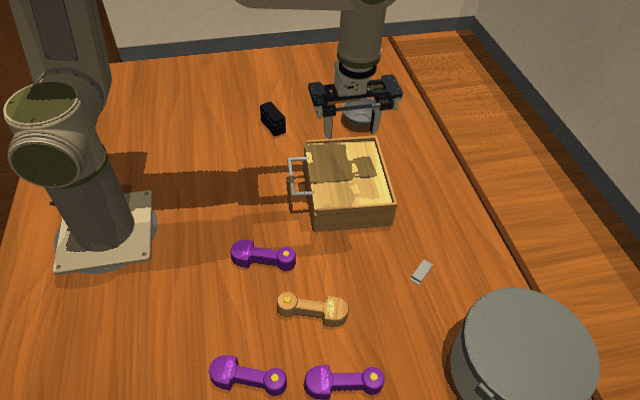

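View pics/wrist0.png

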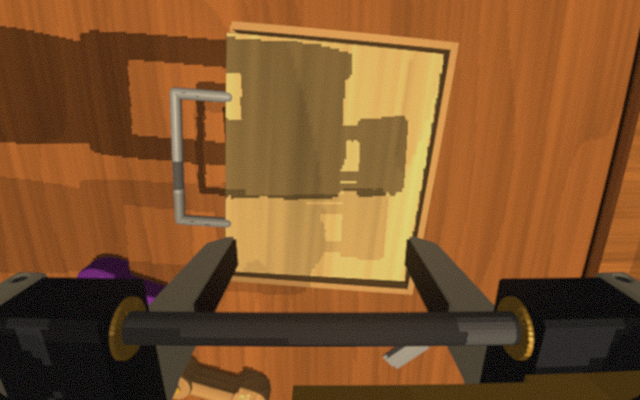

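Candidates for the shoe tree in the side view are purple ones at (263,255), (247,375) and (345,380), and a wooden one at (313,307). By the description it is the wooden one. The key fob case is the black box at (273,118). I'll check both in close crops.

```bash
cat > h.py <<'E'
import numpy as np, cv2
from scipy.spatial.transform import Rotation as R
def K(c,h=400):
    f=h/2/np.tan(np.radians(c['fov_y'])/2)
    return np.array([[f,0,c['cx']],[0,f,c['cy']],[0,0,1]])
def ray(c,uv):
    p=cv2.undistortPoints(np.array(uv,float).reshape(-1,1,2),K(c),c['dist_coeffs']).reshape(-1,2)
    d=np.c_[p,np.ones(len(p))]
    return d@R.from_rotvec(c['attitude']).as_matrix().T
def onz(c,uv,z):
    d=ray(c,uv);o=c['xyz'];z=np.broadcast_to(z,(len(d),))
    return o+d*((z-o[2])/d[:,2])[:,None]
def proj(c,P):
    Rm=R.from_rotvec(c['attitude']).as_matrix()
    P=np.array(P,float).reshape(-1,3)
    rv=cv2.Rodrigues(Rm.T)[0]
    return cv2.projectPoints(P,rv,-Rm.T@c['xyz'],K(c),c['dist_coeffs'])[0].reshape(-1,2)
def crop(src,dst,x0,y0,x1,y1,s):
    im=cv2.imread(src)[y0:y1,x0:x1]
    cv2.imwrite(dst,cv2.resize(im,None,fx=s,fy=s,interpolation=cv2.INTER_CUBIC))
E
python3 - <<'E'
from h import *
crop('pics/side0.png','pics/s_tree.png',260,270,440,340,4)
crop('pics/side0.png','pics/s_org.png',250,90,410,240,4)
crop('pics/scene0.png','pics/c_case.png',420,270,500,330,8)
crop('pics/scene0.png','pics/c_org.png',240,170,400,310,4)
E
```

```text
(no output)
```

View pics/s_tree.png

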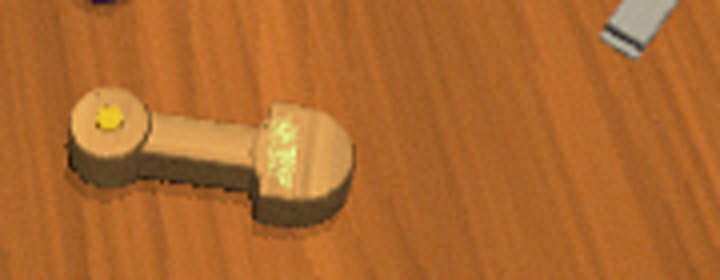

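View pics/s_org.png

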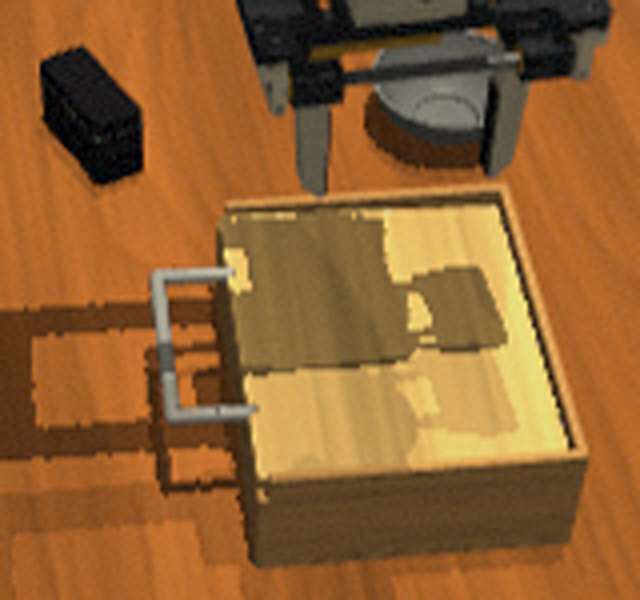

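View pics/c_case.png

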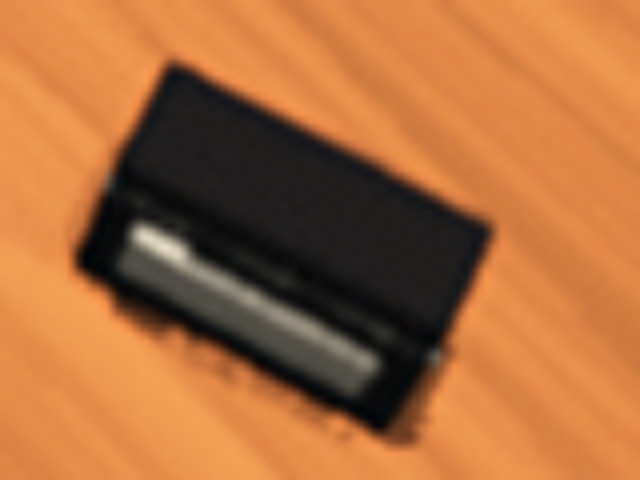

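View pics/c_org.png

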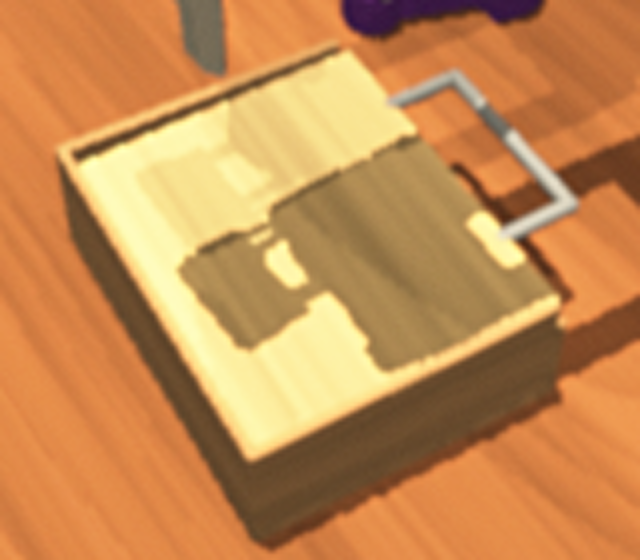

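```bash
cat > m.py <<'E'
from plant import *
from h import *
np.set_printoptions(precision=4,suppress=True)
S=calibration('scene');D=calibration('side');W=calibration('wrist')
def px(o,s,l): return [(o[0]+(a+.5)/s-.5,o[1]+(b+.5)/s-.5) for a,b in l]
print('case');a=onz(S,px((420,270),8,[(172,65),(492,228),(435,352),(115,185)]),.06);print(a,a.mean(0))
print('case side');a=onz(D,px((250,90),4,[(42,60),(82,47),(142,118),(103,133)]),.06);print(a,a.mean(0))
print('org scene r-,r+,f+,f-');a=onz(S,px((240,170),4,[(62,152),(250,457),(557,297),(342,47)]),.084);print(a,a.mean(0))
print('org side r+,r-,f+');a=onz(D,px((250,90),4,[(505,188),(587,455),(222,205),(250,480)]),.084);print(a)
print('org wrist r+ r- f+ f-');print(onz(W,[(458,42),(410,293),(233,22)],.084))
def tri(c1,u1,c2,u2):
    d1=ray(c1,[u1])[0];d2=ray(c2,[u2])[0]
    A=np.c_[d1,-d2];s=np.linalg.lstsq(A,c2['xyz']-c1['xyz'],rcond=None)[0]
    p=c1['xyz']+d1*s[0];q=c2['xyz']+d2*s[1];return (p+q)/2,np.linalg.norm(p-q)
print('bar +y',tri(S,px((240,170),4,[(573,203)])[0],D,px((250,90),4,[(158,276)])[0]))
print('bar -y',tri(S,px((240,170),4,[(457,76)])[0],D,px((250,90),4,[(170,415)])[0]))
print('bar wrist z=.07',onz(W,[(177,93),(181,220)],.07))
print('tree heel, spine, toe',onz(D,px((260,270),4,[(108,120),(148,132),(254,145),(352,155)]),[.04,.034,.034,.036]))
print('money',onz(D,[(422,271)],.01),'bowl',onz(S,[(347,365)],.045))
E
python3 m.py
```

```text
case
[[0.4583 0.267  0.06  ]
 [0.427  0.3479 0.06  ]
 [0.466  0.3622 0.06  ]
 [0.4969 0.2835 0.06  ]] [0.462  0.3151 0.06  ]
case side
[[0.4276 0.3449 0.06  ]
 [0.4587 0.3549 0.06  ]
 [0.4892 0.2663 0.06  ]
 [0.4595 0.255  0.06  ]] [0.4588 0.3053 0.06  ]
org scene r-,r+,f+,f-
[[ 0.6916 -0.1083  0.084 ]
 [ 0.713   0.1262  0.084 ]
 [ 0.5222  0.1369  0.084 ]
 [ 0.5046 -0.089   0.084 ]] [0.6079 0.0164 0.084 ]
org side r+,r-,f+
[[ 0.7126  0.122   0.084 ]
 [ 0.6932 -0.1134  0.084 ]
 [ 0.5229  0.1397  0.084 ]
 [ 0.4943 -0.0953  0.084 ]]
org wrist r+ r- f+ f-
[[ 0.7148  0.1274  0.084 ]
 [ 0.6927 -0.1133  0.084 ]
 [ 0.5269  0.1423  0.084 ]]
bar +y (array([0.4692, 0.0876, 0.0792]), np.float64(0.003866295796271471))
bar -y (array([ 0.4577, -0.0322,  0.0786]), np.float64(0.0007645306561768315))
bar wrist z=.07 [[ 0.4679  0.0865  0.07  ]
 [ 0.4568 -0.0373  0.07  ]]
tree heel, spine, toe [[ 0.401  -0.2904  0.04  ]
 [ 0.4209 -0.298   0.034 ]
 [ 0.4741 -0.316   0.034 ]
 [ 0.5228 -0.3324  0.036 ]]
money [[ 0.7182 -0.2604  0.01  ]] bowl [[0.7267 0.2938 0.045 ]]
```

```bash
python3 - <<'E'
import plant
print([n for n in dir(plant) if n[0]!='_']); print(getattr(plant,'nose_length',None))
E
```

```text
['IKError', 'calibration', 'close_job', 'nose_length', 'read_camera', 'read_state']
0.017
```

Request:
{"method": "carry_out", "body": {"steps": [{"xyz": [-4.5,1,0],"rot": [0,0,-2]},{"xyz": [-9,2,-3],"rot": [0,0,-5]},{"xyz": [-13.6,2.8,-6],"rot": [0,0,-5]},{"xyz": [-13.6,2.8,-8],"rot": [0,0,-5]},{"xyz": [-13.6,2.8,-8],"rot": [0,0,-5]},{"xyz": [-13.6,2.8,-8],"rot": [0,0,-5]}], "grip": 0.32, "force": 25}}

```text
t: 0.75
tool_pos: [0.4644, 0.0279, 0.1563]
orientation: [3.139, -0.137, 0.001]
force: [-0.0, 0.7, 1.1]
opening: 0.0497
```

Request:
{"method": "carry_out", "body": {"steps": [{"xyz": [0,0,0],"rot": [0,0,0]},{"xyz": [0,0,0],"rot": [0,0,0]},{"xyz": [0,0,0],"rot": [0,0,0]},{"xyz": [0,0,-4],"rot": [0,0,0]}]}}

```text
t: 1.15
tool_pos: [0.4695, 0.0277, 0.1214]
orientation: [3.139, -0.137, 0.019]
force: [1.6, 0.2, 0.5]
opening: 0.03
```

```bash
python3 - <<'E'
from plant import *
import cv2
print(read_state()['tool_pos'],read_state()['opening'])
cv2.imwrite("pics/w1.png",read_camera('wrist')[:,:,::-1])
cv2.imwrite("pics/s1.png",cv2.resize(read_camera('scene')[130:330,230:430,::-1],None,fx=3,fy=3))
E
```

```text
[0.46950545 0.02766802 0.12144533] 0.03001014549767773
```

View pics/w1.png

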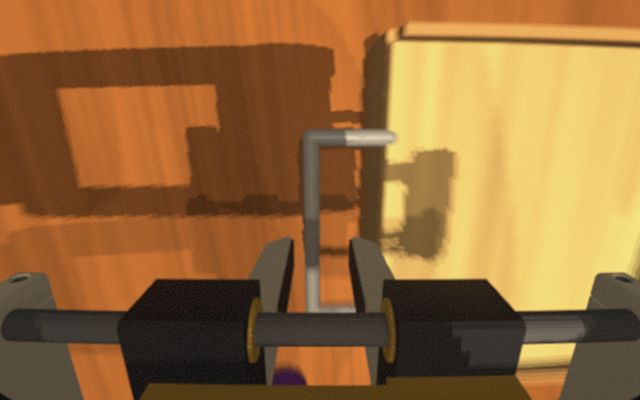

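View pics/s1.png

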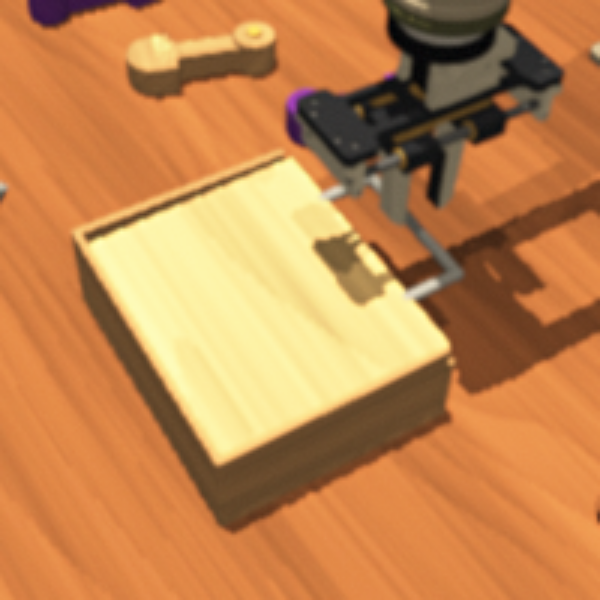

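The wrist view shows the bar running between the fingers at (313,200-300), and the scene view agrees. I'll lower and grip.

Request:
{"method": "carry_out", "body": {"steps": [{"xyz": [0,0,-2.5],"rot": [0,0,0]},{"xyz": [0,0,-3.9],"rot": [0,0,0]},{"xyz": [0,0,-3.9],"rot": [0,0,0]},{"xyz": [0,0,-3.9],"rot": [0,0,0]}]}}

```text
t: 1.65
tool_pos: [0.4642, 0.028, 0.0773]
orientation: [3.139, -0.137, -0.0]
force: [1.1, 0.3, -0.1]
opening: 0.0299
```

Request:
{"method": "carry_out", "body": {"steps": [{"xyz": [0,0,0],"rot": [0,0,0]},{"xyz": [0,0,0],"rot": [0,0,0]},{"xyz": [0,0,0],"rot": [0,0,0]},{"xyz": [0,0,0],"rot": [0,0,0]},{"xyz": [0,0,0],"rot": [0,0,0]},{"xyz": [0,0,0],"rot": [0,0,0]}], "grip": 0, "force": 25}}

```text
t: 2.25
tool_pos: [0.4644, 0.028, 0.0769]
orientation: [-3.139, 0.137, -0.002]
force: [1.3, 0.6, -0.1]
opening: 0.0089
```

```bash
python3 - <<'E'
import numpy as np
p0=np.arcsin(.010/.235)
for p in np.linspace(p0,1.62,17)[1:]:
    d=23.5*(np.cos(p0)-np.cos(p)); print(round(p,2),np.round([d*.9962,-d*.087,23.5*(np.sin(p)-np.sin(p0))],1))
E
```

```text
0.14 [ 0.2 -0.   2.3]
0.24 [ 0.6 -0.1  4.6]
0.34 [ 1.3 -0.1  6.8]
0.44 [ 2.2 -0.2  8.9]
0.54 [ 3.3 -0.3 11. ]
0.63 [ 4.5 -0.4 12.9]
0.73 [ 6.  -0.5 14.7]
0.83 [ 7.6 -0.7 16.4]
0.93 [ 9.4 -0.8 17.8]
1.03 [11.3 -1.  19.1]
1.13 [13.3 -1.2 20.2]
1.23 [15.5 -1.4 21.1]
1.32 [17.7 -1.5 21.8]
1.42 [19.9 -1.7 22.2]
1.52 [22.2 -1.9 22.5]
1.62 [24.5 -2.1 22.5]
```

Request:
{"method": "carry_out", "body": {"steps": [{"xyz": [0.2,0,2.3],"rot": [0,0,0]},{"xyz": [0.6,-0.1,4.6],"rot": [0,0,0]},{"xyz": [1.3,-0.1,6.8],"rot": [0,0,0]},{"xyz": [2.2,-0.2,8.9],"rot": [0,0,0]},{"xyz": [2.2,-0.2,8.9],"rot": [0,0,0]}]}}

```text
t: 2.75
tool_pos: [0.4864, 0.026, 0.1682]
orientation: [3.139, -0.137, 0.0]
force: [-7.9, 0.7, 4.3]
opening: 0.0092
```

Request:
{"method": "carry_out", "body": {"steps": [{"xyz": [1.0,-0.1,2.1],"rot": [0,0,0]},{"xyz": [2.2,-0.2,4.0],"rot": [0,0,0]},{"xyz": [3.7,-0.3,5.8],"rot": [0,0,0]},{"xyz": [5.3,-0.5,7.5],"rot": [0,0,0]},{"xyz": [7.1,-0.6,8.9],"rot": [0,0,0]},{"xyz": [9.0,-0.8,10.2],"rot": [0,0,0]},{"xyz": [9.0,-0.8,10.2],"rot": [0,0,0]}]}}

```text
t: 3.45
tool_pos: [0.5777, 0.018, 0.2706]
orientation: [-3.138, 0.137, -0.005]
force: [-7.3, 1.3, 14.6]
opening: 0.0088
```

Request:
{"method": "carry_out", "body": {"steps": [{"xyz": [2.0,-0.2,1.3],"rot": [0,0,0]},{"xyz": [4.2,-0.4,2.3],"rot": [0,0,0]},{"xyz": [6.4,-0.5,3.0],"rot": [0,0,0]},{"xyz": [8.6,-0.7,3.4],"rot": [0,0,0]},{"xyz": [10.9,-0.9,3.7],"rot": [0,0,0]},{"xyz": [13.2,-1.1,3.7],"rot": [0,0,0]},{"xyz": [13.2,-1.1,3.7],"rot": [0,0,0]},{"xyz": [13.2,-1.1,3.7],"rot": [0,0,0]}]}}

```text
t: 4.25
tool_pos: [0.7083, 0.0068, 0.3036]
orientation: [3.138, -0.137, -0.001]
force: [0.4, -1.0, -1.5]
opening: 0.0093
```

```bash
python3 - <<'E'
from plant import *
import cv2
cv2.imwrite("pics/s2.png",read_camera('scene')[:,:,::-1])
cv2.imwrite("pics/d2.png",read_camera('side')[:,:,::-1])
E
```

```text
(no output)
```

View pics/s2.png

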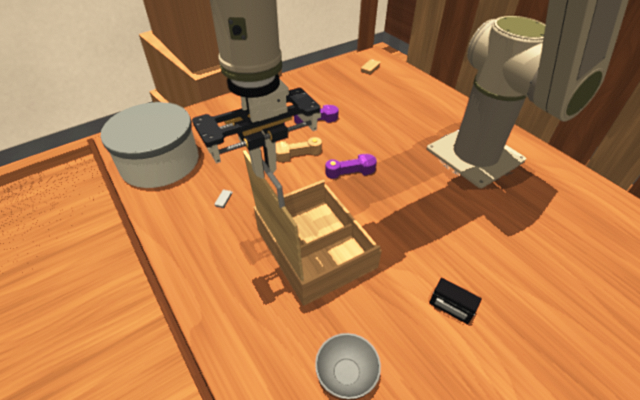

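View pics/d2.png

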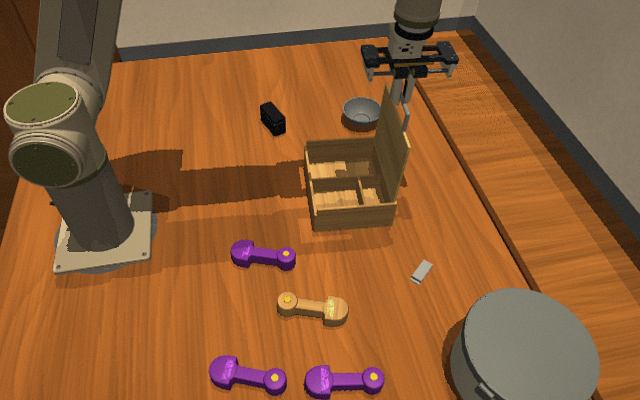

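The flap is upright: it stands at (393,140) in the side view with the lower tier open. Now I'll release the bar and rise.

Request:
{"method": "carry_out", "body": {"steps": [{"xyz": [0,0,0],"rot": [0,0,0]},{"xyz": [0,0,0],"rot": [0,0,0]},{"xyz": [0,0,0],"rot": [0,0,0]},{"xyz": [0,0,3],"rot": [0,0,0]},{"xyz": [0,0,6],"rot": [0,0,0]},{"xyz": [-1,-4,6],"rot": [0,0,8]},{"xyz": [-4,-8,6],"rot": [0,0,16]},{"xyz": [-8,-12,6],"rot": [0,0,24]},{"xyz": [-12,-16,6],"rot": [0,0,32]},{"xyz": [-16,-19,4],"rot": [0,0,40]}], "grip": 0.35}}

```text
t: 5.35
tool_pos: [0.5591, -0.1751, 0.352]
orientation: [2.991, 0.952, 0.005]
force: [0.7, -0.6, 0.2]
opening: 0.0324
```

Request:
{"method": "carry_out", "body": {"steps": [{"xyz": [-3,-3.5,-3],"rot": [0,0,8]},{"xyz": [-6,-7,-6],"rot": [0,0,16]},{"xyz": [-9,-10.5,-9],"rot": [0,0,24]},{"xyz": [-10.7,-13.3,-12],"rot": [0,0,32]},{"xyz": [-10.7,-13.3,-15],"rot": [0,0,36]},{"xyz": [-10.7,-13.3,-15],"rot": [0,0,36]},{"xyz": [-10.7,-13.3,-15],"rot": [0,0,36]}], "grip": 0.7}}

```text
t: 6.05
tool_pos: [0.4529, -0.3058, 0.2]
orientation: [-2.559, -1.82, -0.0]
force: [0.7, 0.0, 1.2]
opening: 0.0652
```

```bash
python3 - <<'E'
from plant import *
from h import *
s=read_state();W=calibration('wrist')
cv2.imwrite("pics/w3.png",read_camera('wrist')[:,:,::-1])
cv2.imwrite("pics/d3.png",read_camera('side')[:,:,::-1])
cv2.imwrite("pics/s3.png",read_camera('scene')[:,:,::-1])
print(s['tool_pos'],s['orientation'],W)
import pickle;pickle.dump(W,open('W3.pkl','wb'))
E
```

```text
[ 0.45293004 -0.30584902  0.19999627] [-2.55914507e+00 -1.82030640e+00 -2.22858791e-04] {'fov_y': 62.26458094986337, 'cx': 320.96036789592904, 'cy': 198.70727456865583, 'dist_coeffs': array([-0.03917595,  0.        ,  0.        ,  0.        ,  0.        ]), 'xyz': array([ 0.37648166, -0.27926038,  0.3496875 ]), 'attitude': array([2.35570097, 1.67555758, 0.24826648])}
```

View pics/w3.png

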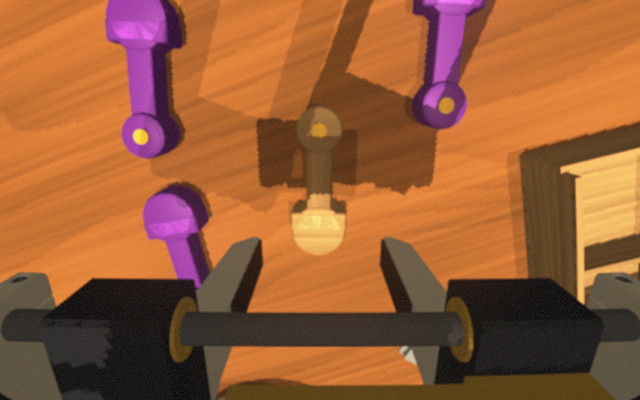

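View pics/s3.png

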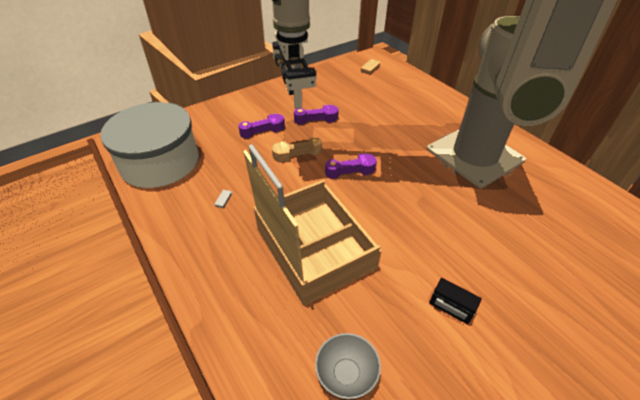

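```bash
python3 - <<'E'
from h import *
import pickle;W=pickle.load(open('W3.pkl','rb'))
a=onz(W,[(319,129),(318,160),(319,185),(319,205),(319,254)],[.04,.034,.034,.034,.03]);print(a)
crop('pics/w3.png','pics/w3c.png',260,90,380,270,4)
E
```

```text
[[ 0.4013398  -0.28993561  0.04      ]
 [ 0.42925412 -0.30074257  0.034     ]
 [ 0.45302712 -0.30802616  0.034     ]
 [ 0.47255721 -0.31484823  0.034     ]
 [ 0.52552223 -0.33337784  0.03      ]]
```

View pics/w3c.png

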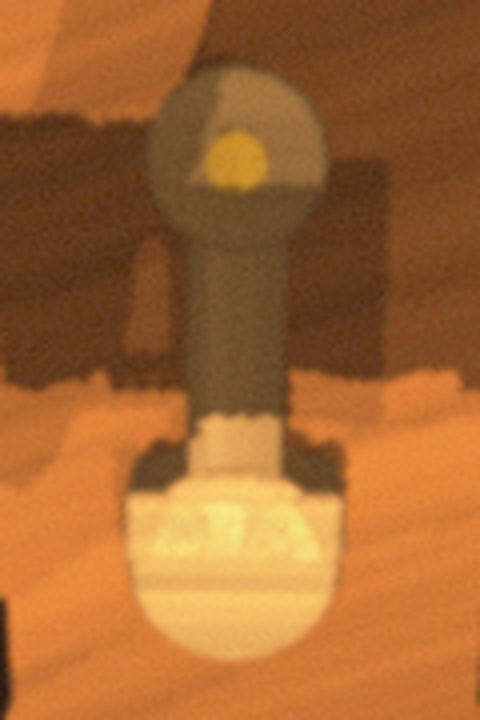

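The wrist view shows the wooden tree centred, heel top at (319,129) and toe end at (319,254), which agrees with the side view. I'll descend onto the spine.

Request:
{"method": "carry_out", "body": {"steps": [{"xyz": [-0.1,-0.2,-5],"rot": [0,0,0]},{"xyz": [-0.1,-0.2,-10],"rot": [0,0,0]},{"xyz": [-0.1,-0.2,-14],"rot": [0,0,0]},{"xyz": [-0.1,-0.2,-17],"rot": [0,0,0]},{"xyz": [-0.1,-0.2,-17.9],"rot": [0,0,0]},{"xyz": [-0.1,-0.2,-17.9],"rot": [0,0,0]}]}}

```text
t: 6.8
tool_pos: [0.4525, -0.3079, 0.0207]
orientation: [-2.557, -1.825, 0.0]
force: [-0.2, 0.8, 0.7]
opening: 0.065
```

Request:
{"method": "carry_out", "body": {"steps": [{"xyz": [0,0,0]},{"xyz": [0,0,0]},{"xyz": [0,0,0]},{"xyz": [0,0,0]},{"xyz": [0,0,0]},{"xyz": [0,0,0]},{"xyz": [0,0,0]},{"xyz": [0,0,1]},{"xyz": [0,0,2]},{"xyz": [0,0,3]}], "grip": 0, "force": 25}}

```text
validation failed for argument at $.st...
```

Request:
{"method": "carry_out", "body": {"steps": [{"xyz": [0,0,0],"rot": [0,0,0]},{"xyz": [0,0,0],"rot": [0,0,0]},{"xyz": [0,0,0],"rot": [0,0,0]},{"xyz": [0,0,0],"rot": [0,0,0]},{"xyz": [0,0,0],"rot": [0,0,0]},{"xyz": [0,0,0],"rot": [0,0,0]},{"xyz": [0,0,0],"rot": [0,0,0]},{"xyz": [0,0,1],"rot": [0,0,0]},{"xyz": [0,0,2],"rot": [0,0,0]},{"xyz": [0,0,3],"rot": [0,0,0]}], "grip": 0, "force": 25}}

```text
t: 7.8
tool_pos: [0.452, -0.3084, 0.0514]
orientation: [-2.558, -1.824, 0.0]
force: [0.5, -1.1, -2.2]
opening: 0.0238
```

Request:
{"method": "carry_out", "body": {"steps": [{"xyz": [0,0,4],"rot": [0,0,0]},{"xyz": [0,0,8],"rot": [0,0,0]},{"xyz": [1,3,11],"rot": [0,0,2]},{"xyz": [3,7,13],"rot": [0,0,4]},{"xyz": [5,11.5,13],"rot": [0,0,6]},{"xyz": [7,16,13],"rot": [0,0,8]},{"xyz": [9,20.5,13],"rot": [0,0,10]},{"xyz": [11,25,13],"rot": [0,0,12]},{"xyz": [12.5,29.5,13],"rot": [0,0,14]},{"xyz": [14,33.5,13],"rot": [0,0,14]}]}}

```text
t: 8.8
tool_pos: [0.5925, 0.029, 0.1815]
orientation: [2.314, 2.124, 0.001]
force: [0.6, -0.9, -2.5]
opening: 0.0237
```

Request:
{"method": "carry_out", "body": {"steps": [{"xyz": [1,3,0],"rot": [0,0,0]},{"xyz": [1.6,5,0],"rot": [0,0,0]},{"xyz": [1.6,5.3,0],"rot": [0,0,0]},{"xyz": [1.6,5.3,0],"rot": [0,0,0]},{"xyz": [1.6,5.3,0],"rot": [0,0,0]}]}}

```text
t: 9.3
tool_pos: [0.6078, 0.0787, 0.1808]
orientation: [2.317, 2.122, -0.0]
force: [-0.3, 0.7, -3.0]
opening: 0.0238
```

```bash
python3 - <<'E'
from plant import *
from h import *
s=read_state()
cv2.imwrite("pics/w4.png",read_camera('wrist')[:,:,::-1])
cv2.imwrite("pics/s4.png",read_camera('scene')[:,:,::-1])
cv2.imwrite("pics/d4.png",read_camera('side')[:,:,::-1])
print(s['tool_pos'],s['orientation'],s['opening'])
crop('pics/s4.png','pics/s4c.png',220,90,420,310,2.7)
crop('pics/d4.png','pics/d4c.png',270,50,450,240,3)
E
```

```text
[0.60784751 0.07867929 0.18080812] [ 2.31651871e+00  2.12154594e+00 -4.41132964e-04] 0.023827621229056274
```

View pics/s4c.png

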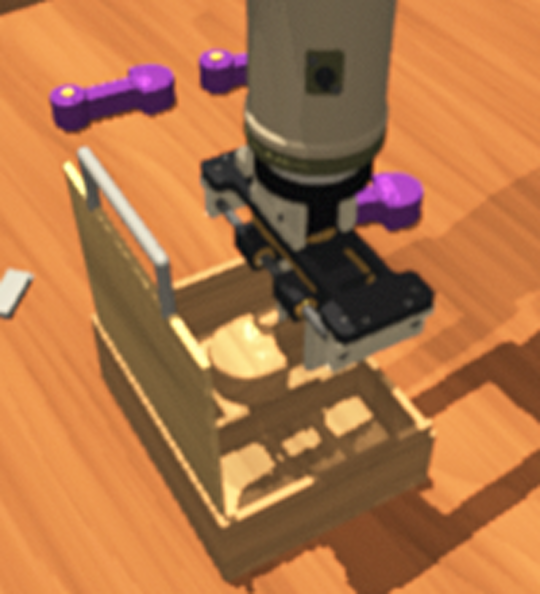

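View pics/w4.png

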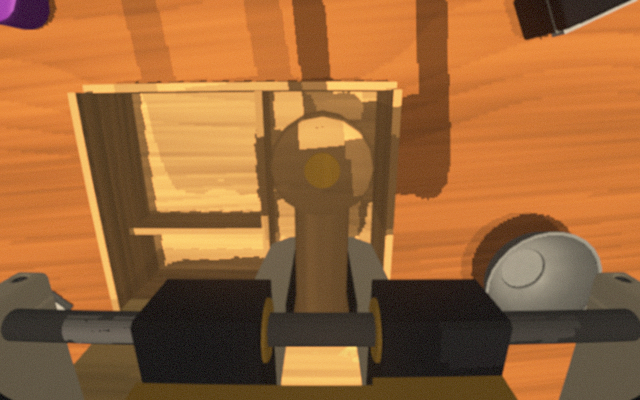

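View pics/d4c.png

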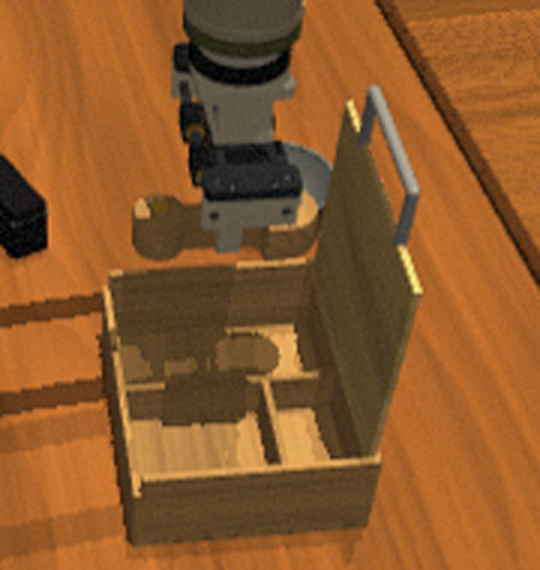

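```bash
python3 - <<'E'
from plant import *
from h import *
np.set_printoptions(precision=4,suppress=True)
W=calibration('wrist')
print('partition L,R edges',onz(W,[(262,92),(263,225),(273,92),(272,225)],.048))
print('front corners, outer +y/-y',onz(W,[(402,88),(68,93)],.084))
print('+y wall inner top',onz(W,[(380,92),(392,92),(383,250)],[.084,.084,.084]))
c=np.array([.607,.015]);x=np.array([.9962,-.087]);y=np.array([.087,.9962])
for P in onz(W,[(267.5,92),(267.5,225)],.048).tolist()+onz(W,[(402,88),(68,93)],.084).tolist():
    print(np.array(P[:2])-c@np.eye(2), [(np.array(P[:2])-c)@x,(np.array(P[:2])-c)@y])
E
```

```text
partition L,R edges [[0.5178 0.0379 0.048 ]
 [0.6331 0.0227 0.048 ]
 [0.5187 0.0469 0.048 ]
 [0.6338 0.0309 0.048 ]]
front corners, outer +y/-y [[ 0.5251  0.1434  0.084 ]
 [ 0.5054 -0.0976  0.084 ]]
+y wall inner top [[0.5265 0.1277 0.084 ]
 [0.5272 0.1362 0.084 ]
 [0.65   0.1254 0.084 ]]
[-0.0887  0.0274] [np.float64(-0.09077856519858248), np.float64(0.019560338562793704)]
[0.0265 0.0118] [np.float64(0.02532404004825357), np.float64(0.01407336214672722)]
[-0.0819  0.1284] [np.float64(-0.0927860523618066), np.float64(0.12075322712424713)]
[-0.1016 -0.1126] [np.float64(-0.09140857532082858), np.float64(-0.12104435727918972)]
```

Request:
{"method": "carry_out", "body": {"steps": [{"xyz": [0,0,-3],"rot": [0,0,0]},{"xyz": [0,0,-6],"rot": [0,0,0]},{"xyz": [0,0,-9],"rot": [0,0,0]},{"xyz": [0,0,-11],"rot": [0,0,0]},{"xyz": [0,0,-12.5],"rot": [0,0,0]},{"xyz": [0,0,-13.5],"rot": [0,0,0]},{"xyz": [0,0,-14.3],"rot": [0,0,0]},{"xyz": [0,0,-14.8],"rot": [0,0,0]},{"xyz": [0,0,-14.8],"rot": [0,0,0]}]}}

```text
t: 10.35
tool_pos: [0.6081, 0.0796, 0.0324]
orientation: [-2.316, -2.122, 0.0]
force: [0.0, -0.1, -2.9]
opening: 0.0239
```

Request:
{"method": "carry_out", "body": {"steps": [{"xyz": [0,0,-0.2],"rot": [0,0,0]},{"xyz": [0,0,-0.3],"rot": [0,0,0]},{"xyz": [0,0,-0.4],"rot": [0,0,0]},{"xyz": [0,0,-0.4],"rot": [0,0,0]}]}}

```text
t: 10.75
tool_pos: [0.6083, 0.0797, 0.0288]
orientation: [2.316, 2.122, 0.001]
force: [0.4, 0.3, -2.0]
opening: 0.0234
```

Request:
{"method": "carry_out", "body": {"steps": [{"xyz": [0,0,-0.1],"rot": [0,0,0]},{"xyz": [0,0,-0.1],"rot": [0,0,0]}]}}

```text
t: 10.95
tool_pos: [0.6084, 0.0796, 0.0288]
orientation: [2.316, 2.122, 0.001]
force: [-5.5, 0.1, 7.8]
opening: 0.0236
```

Request:
{"method": "carry_out", "body": {"steps": [{"xyz": [0,0,0],"rot": [0,0,0]},{"xyz": [0,0,0],"rot": [0,0,0]},{"xyz": [0,0,0],"rot": [0,0,0]},{"xyz": [0,0,0],"rot": [0,0,0]},{"xyz": [0,0,2],"rot": [0,0,0]},{"xyz": [0,0,6],"rot": [0,0,0]},{"xyz": [0,0,10],"rot": [0,0,0]},{"xyz": [0,0,15],"rot": [0,0,0]}], "grip": 0.48}}

```text
t: 11.75
tool_pos: [0.6067, 0.0795, 0.1771]
orientation: [-2.315, -2.121, 0.004]
force: [0.5, 0.3, 0.6]
opening: 0.0447
```

Request:
{"method": "carry_out", "body": {"steps": [{"xyz": [-1,3.5,2],"rot": [0,0,5]},{"xyz": [-3,8,2],"rot": [0,0,12]},{"xyz": [-5,12.5,2],"rot": [0,0,18]},{"xyz": [-7,17,2],"rot": [0,0,24]},{"xyz": [-9,21.5,2],"rot": [0,0,26]},{"xyz": [-10.5,24.8,2],"rot": [0,0,26]},{"xyz": [-10.5,24.8,2],"rot": [0,0,26]},{"xyz": [-10.5,24.8,2],"rot": [0,0,26]}], "grip": 0}}

```text
t: 12.55
tool_pos: [0.5026, 0.3281, 0.1974]
orientation: [1.777, 2.591, -0.001]
force: [-0.4, 0.0, -0.1]
opening: 0.0002
```

```bash
python3 - <<'E'
from plant import *
from h import *
s=read_state();W=calibration('wrist')
cv2.imwrite("pics/w5.png",read_camera('wrist')[:,:,::-1])
cv2.imwrite("pics/s5.png",read_camera('scene')[:,:,::-1])
print(s['tool_pos'],s['orientation'],s['opening'])
import pickle;pickle.dump(W,open('W5.pkl','wb'))
E
```

```text
[0.50264304 0.32811551 0.19737152] [ 1.77654440e+00  2.59066026e+00 -6.25054158e-04] 0.00022473363505228123
```

View pics/w5.png

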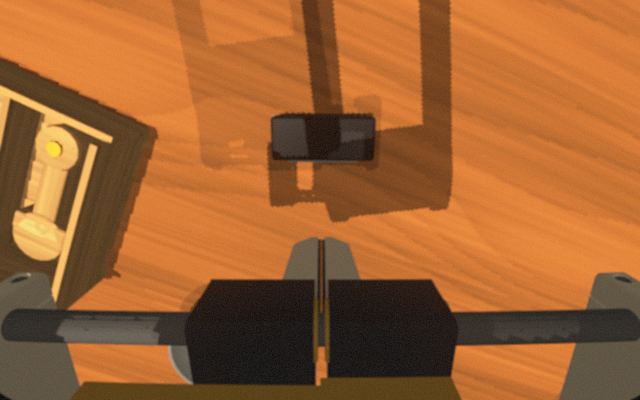

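View pics/s5.png

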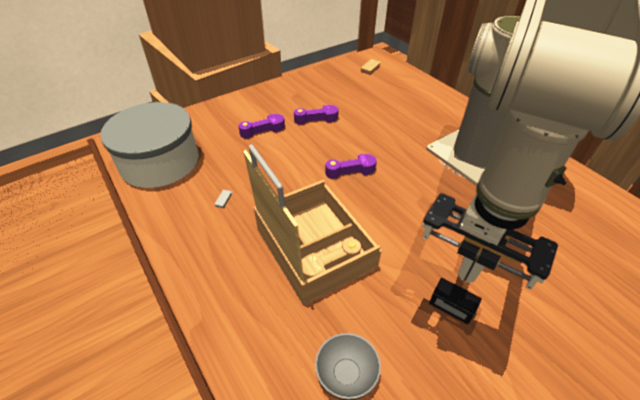

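```bash
python3 - <<'E'
from h import *
import pickle;W=pickle.load(open('W5.pkl','rb'))
a=onz(W,[(272,116),(375,115),(376,158),(272,160)],.06);print(a,a.mean(0),np.degrees(np.arctan2(*(a[1]-a[0])[1::-1])))
E
```

```text
[[0.45527126 0.26507738 0.06      ]
 [0.42315595 0.34589419 0.06      ]
 [0.45640133 0.36143775 0.06      ]
 [0.49087762 0.27718206 0.06      ]] [0.45642654 0.31239785 0.06      ] 111.67208505349174
```

Request:
{"method": "carry_out", "body": {"steps": [{"xyz": [0,0,-4],"rot": [0,0,0]},{"xyz": [0,0,-8],"rot": [0,0,0]},{"xyz": [0,0,-12],"rot": [0,0,0]},{"xyz": [0,0,-13.3],"rot": [0,0,0]},{"xyz": [0,0,-13.3],"rot": [0,0,0]},{"xyz": [-0.7,-0.3,-13.3],"rot": [0,0,0]},{"xyz": [-1.4,-0.5,-13.3],"rot": [0,0,0]},{"xyz": [-1.9,-0.7,-13.3],"rot": [0,0,0]},{"xyz": [-2.3,-0.9,-13.3],"rot": [0,0,0]},{"xyz": [-2.6,-1.0,-13.3],"rot": [0,0,0]}]}}

```text
t: 13.65
tool_pos: [0.4774, 0.3179, 0.0658]
orientation: [1.778, 2.588, 0.003]
force: [1.6, 1.1, 1.0]
opening: 0.0004
```

```bash
python3 - <<'E'
from plant import *
from h import *
cv2.imwrite("pics/s6.png",read_camera('scene')[:,:,::-1])
cv2.imwrite("pics/d6.png",read_camera('side')[:,:,::-1])
crop('pics/s6.png','pics/s6c.png',410,230,530,340,5)
crop('pics/d6.png','pics/d6c.png',220,60,330,160,5)
E
```

```text
(no output)
```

View pics/s6c.png

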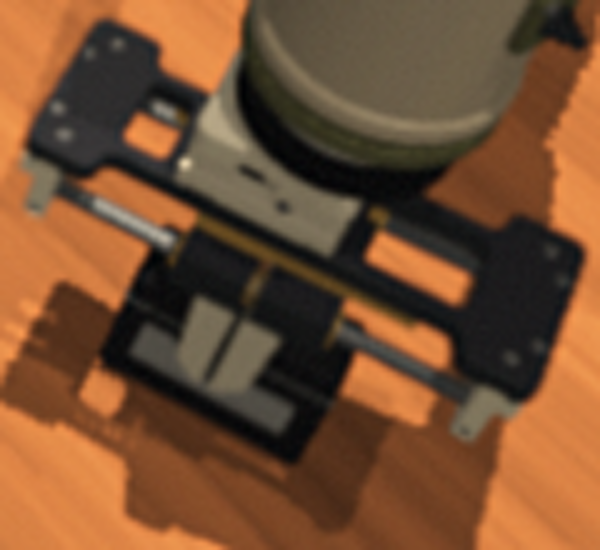

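View pics/d6c.png

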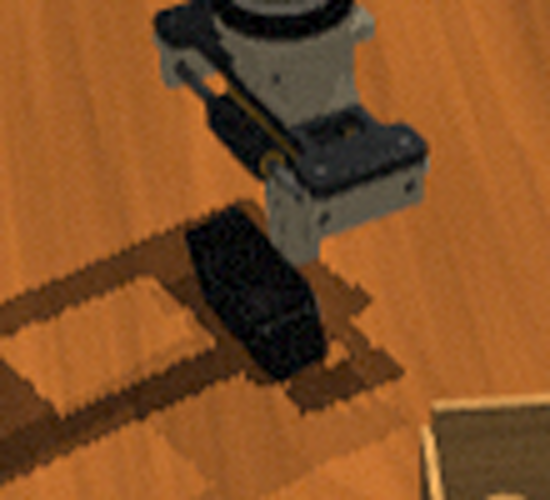

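Request:
{"method": "carry_out", "body": {"steps": [{"xyz": [-0.4,-0.1,0],"rot": [0,0,0]},{"xyz": [-0.7,-0.3,0],"rot": [0,0,0]},{"xyz": [-1.0,-0.4,0],"rot": [0,0,0]},{"xyz": [-1.3,-0.5,0],"rot": [0,0,0]},{"xyz": [-1.3,-0.5,0],"rot": [0,0,0]}]}}

```text
t: 14.25
tool_pos: [0.4671, 0.3142, 0.0678]
orientation: [1.777, 2.586, 0.011]
force: [5.0, 2.2, 10.5]
opening: 0.0
```

```bash
python3 - <<'E'
from plant import *
from h import *
cv2.imwrite("pics/s6.png",read_camera('scene')[:,:,::-1])
cv2.imwrite("pics/d6.png",read_camera('side')[:,:,::-1])
crop('pics/d6.png','pics/d6d.png',220,60,330,160,5)
E
```

```text
(no output)
```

View pics/d6d.png

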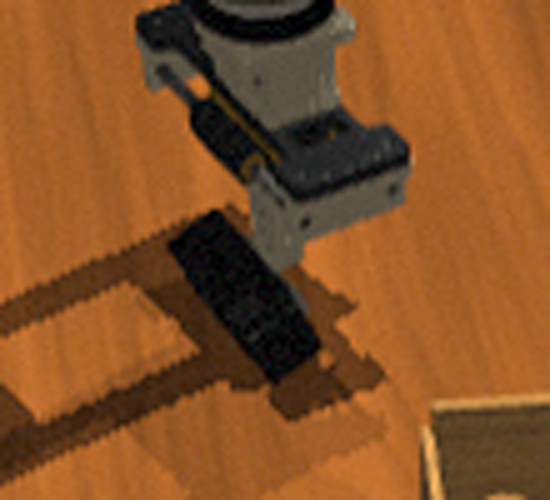

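Request:
{"method": "carry_out", "body": {"steps": [{"xyz": [-0.3,-0.1,0.5],"rot": [0,0,0]},{"xyz": [-0.7,-0.3,0.7],"rot": [0,0,0]},{"xyz": [-1.1,-0.4,0.7],"rot": [0,0,0]},{"xyz": [-1.5,-0.6,0.7],"rot": [0,0,0]},{"xyz": [-1.5,-0.6,0.7],"rot": [0,0,0]}]}}

```text
t: 14.85
tool_pos: [0.4496, 0.3072, 0.0731]
orientation: [1.779, 2.588, 0.004]
force: [1.2, 1.6, 10.7]
opening: 0.0003
```

```bash
python3 - <<'E'
from plant import *
from h import *
cv2.imwrite("pics/d6.png",read_camera('side')[:,:,::-1])
crop('pics/d6.png','pics/d6e.png',220,60,330,160,5)
E
```

```text
(no output)
```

View pics/d6e.png

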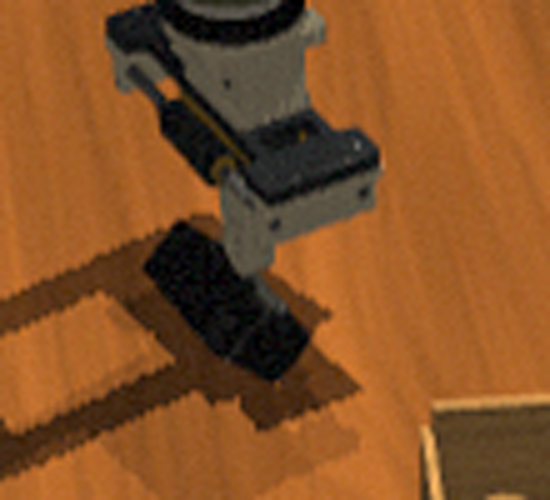

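Request:
{"method": "carry_out", "body": {"steps": [{"xyz": [-0.5,-0.2,0.3],"rot": [0,0,0]},{"xyz": [-1.0,-0.4,0.3],"rot": [0,0,0]},{"xyz": [-1.5,-0.6,0.2],"rot": [0,0,0]},{"xyz": [-2.0,-0.8,0.0],"rot": [0,0,0]},{"xyz": [-2.0,-0.8,0.0],"rot": [0,0,0]}]}}

```text
t: 15.4
tool_pos: [0.4275, 0.2979, 0.0704]
orientation: [-1.779, -2.588, 0.003]
force: [-0.0, -0.7, -0.2]
opening: 0.0005
```

```bash
python3 - <<'E'
from plant import *
from h import *
cv2.imwrite("pics/d6.png",read_camera('side')[:,:,::-1])
crop('pics/d6.png','pics/d6f.png',220,60,330,160,5)
E
```

```text
(no output)
```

View pics/d6f.png

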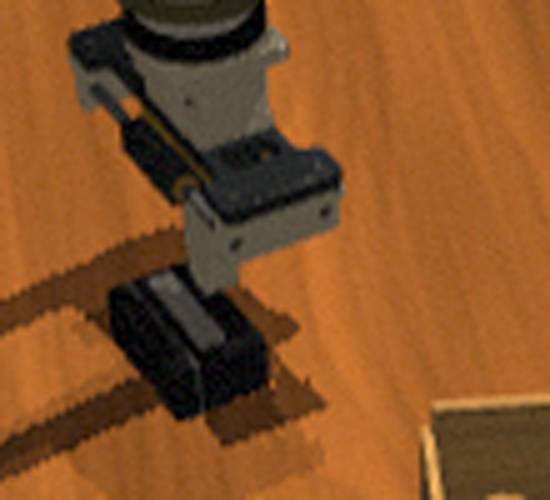

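The case toppled and lies with the clip up: the grey strip is at (262,122) in the side picture. I'll rise, turn and look from the wrist.

Request:
{"method": "carry_out", "body": {"steps": [{"xyz": [1,0,3],"rot": [0,0,0]},{"xyz": [0,0,7],"rot": [0,0,-8]},{"xyz": [0,-1,11],"rot": [0,0,-16]},{"xyz": [0,-1,14],"rot": [0,0,-24]},{"xyz": [0,-1,14],"rot": [0,0,-32]},{"xyz": [0,-1,14],"rot": [0,0,-40]},{"xyz": [-1,-2,14],"rot": [0,0,-48]},{"xyz": [-1,-2,14],"rot": [0,0,-56]},{"xyz": [-1,-2,14],"rot": [0,0,-64]},{"xyz": [-1,-2,14],"rot": [0,0,-72]}], "grip": 0.9}}

```text
t: 16.45
tool_pos: [0.4191, 0.2785, 0.2115]
orientation: [2.964, 1.04, 0.0]
force: [0.7, -0.4, -0.3]
opening: 0.0758
```

Request:
{"method": "carry_out", "body": {"steps": [{"xyz": [0,0,0],"rot": [0,0,-8]},{"xyz": [0,-1,0],"rot": [0,0,-16]},{"xyz": [0,-1,0],"rot": [0,0,-18]},{"xyz": [0,-1,0],"rot": [0,0,-18]},{"xyz": [0,-1,0],"rot": [0,0,-18]}]}}

```text
t: 16.95
tool_pos: [0.4191, 0.2686, 0.2115]
orientation: [-3.089, -0.575, 0.0]
force: [0.6, 0.1, 0.6]
opening: 0.0838
```

```bash
python3 - <<'E'
from plant import *
from h import *
s=read_state();W=calibration('wrist')
cv2.imwrite("pics/w7.png",read_camera('wrist')[:,:,::-1])
cv2.imwrite("pics/d7.png",read_camera('side')[:,:,::-1])
cv2.imwrite("pics/s7.png",read_camera('scene')[:,:,::-1])
crop('pics/s7.png','pics/s7c.png',420,230,540,330,6)
print(s['tool_pos'],s['orientation'],s['opening'],s['q'])
import pickle;pickle.dump(W,open('W7.pkl','wb'))
E
```

```text
[0.41909175 0.26864577 0.21146361] [-3.08856790e+00 -5.74615192e-01  9.75508012e-05] 0.08381861387241787 [ 4.66970186e-01 -1.36675910e-01  1.79884301e+00  4.35217364e-05
  1.47947762e+00  9.90806116e-02]
```

View pics/w7.png

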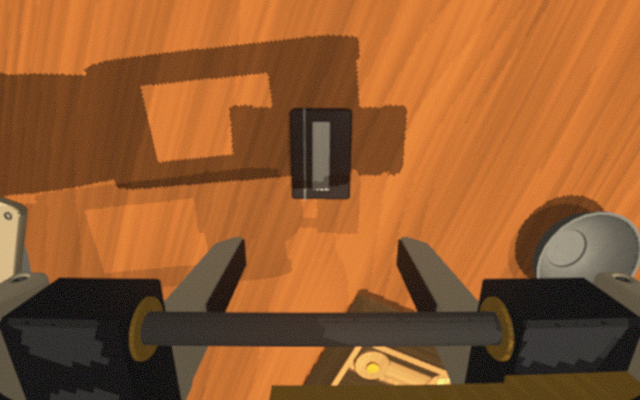

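View pics/s7c.png

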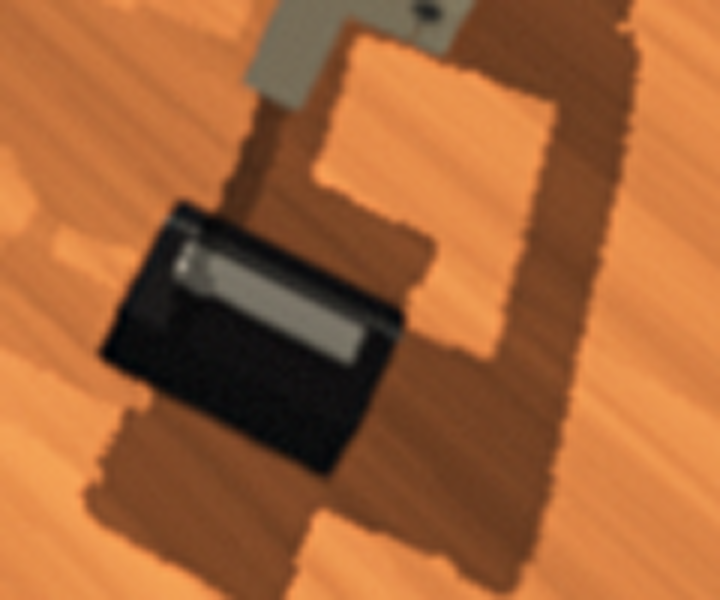

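```bash
python3 - <<'E'
from h import *
import pickle;W=pickle.load(open('W7.pkl','rb'))
print(onz(W,[(321,156),(321,122),(321.5,190)],.043))
a=onz(W,[(292,109),(352,109),(351,197),(291,196)],.038);print(a,a.mean(0),np.degrees(np.arctan2(*(a[1]-a[0])[1::-1])),np.linalg.norm(a[1]-a[0]),np.linalg.norm(a[2]-a[1]))
E
```

```text
[[0.40941138 0.29421966 0.043     ]
 [0.39782909 0.32426907 0.043     ]
 [0.42214121 0.26257834 0.043     ]]
[[0.36803738 0.32536136 0.038     ]
 [0.42094892 0.34575724 0.038     ]
 [0.4533561  0.26520162 0.038     ]
 [0.39595726 0.24422255 0.038     ]] [0.40957491 0.29513569 0.038     ] 21.080219432774715 0.056706463023488946 0.08682991557691226
```

Request:
{"method": "carry_out", "body": {"steps": [{"xyz": [-1,2.6,-4],"rot": [0,0,0]},{"xyz": [-1,2.6,-9],"rot": [0,0,0]},{"xyz": [-1,2.6,-13],"rot": [0,0,0]},{"xyz": [-1,2.6,-16],"rot": [0,0,0]},{"xyz": [-1,2.6,-18.2],"rot": [0,0,0]},{"xyz": [-1,2.6,-18.9],"rot": [0,0,0]},{"xyz": [-1,2.6,-18.9],"rot": [0,0,0]}]}}

```text
t: 17.8
tool_pos: [0.4083, 0.2942, 0.0217]
orientation: [3.088, 0.573, -0.003]
force: [-0.4, 0.1, 0.6]
opening: 0.0837
```

Request:
{"method": "carry_out", "body": {"steps": [{"xyz": [0,0,0],"rot": [0,0,0]},{"xyz": [0,0,0],"rot": [0,0,0]},{"xyz": [0,0,0],"rot": [0,0,0]},{"xyz": [0,0,0],"rot": [0,0,0]},{"xyz": [0,0,0],"rot": [0,0,0]},{"xyz": [0,0,0],"rot": [0,0,0]},{"xyz": [0,0,1],"rot": [0,0,0]},{"xyz": [0,0,2],"rot": [0,0,0]},{"xyz": [0,0,3],"rot": [0,0,0]}], "grip": 0, "force": 25}}

```text
t: 18.7
tool_pos: [0.4091, 0.2946, 0.0535]
orientation: [-3.089, -0.573, -0.0]
force: [-0.2, 0.1, -0.7]
opening: 0.0597
```

Request:
{"method": "carry_out", "body": {"steps": [{"xyz": [0,0,4],"rot": [0,0,0]},{"xyz": [0,0,8],"rot": [0,0,0]},{"xyz": [1,-2,12],"rot": [0,0,-4]},{"xyz": [3,-6,13.5],"rot": [0,0,-8]},{"xyz": [5,-10,13.5],"rot": [0,0,-12]},{"xyz": [7,-14,13.5],"rot": [0,0,-16]},{"xyz": [9,-18,13.5],"rot": [0,0,-20]},{"xyz": [11,-22,13.5],"rot": [0,0,-24]},{"xyz": [13,-26,13.5],"rot": [0,0,-26]},{"xyz": [15,-30,13.5],"rot": [0,0,-26]}]}}

```text
t: 19.7
tool_pos: [0.5596, -0.0072, 0.1885]
orientation: [-3.138, 0.139, -0.002]
force: [1.0, 0.4, -1.5]
opening: 0.0601
```

Request:
{"method": "carry_out", "body": {"steps": [{"xyz": [1,-2,0],"rot": [0,0,0]},{"xyz": [1,-3,0],"rot": [0,0,0]},{"xyz": [1,-3,0],"rot": [0,0,0]},{"xyz": [1,-3,0],"rot": [0,0,0]}]}}

```text
t: 20.1
tool_pos: [0.5685, -0.0345, 0.1877]
orientation: [-3.138, 0.137, 0.0]
force: [0.2, -0.2, -1.3]
opening: 0.0595
```

```bash
python3 - <<'E'
from plant import *
from h import *
s=read_state()
W=calibration('wrist')
cv2.imwrite("pics/w8.png",read_camera('wrist')[:,:,::-1])
cv2.imwrite("pics/d8.png",read_camera('side')[:,:,::-1])
crop('pics/d8.png','pics/d8c.png',270,50,450,240,3)
print(s['tool_pos'],s['orientation'],s['opening'])
import pickle;pickle.dump(W,open('W8.pkl','wb'))
E
```

```text
[ 0.56851833 -0.03448559  0.18769075] [-3.13808941e+00  1.36551305e-01  4.60418301e-04] 0.05947945354328005
```

View pics/w8.png

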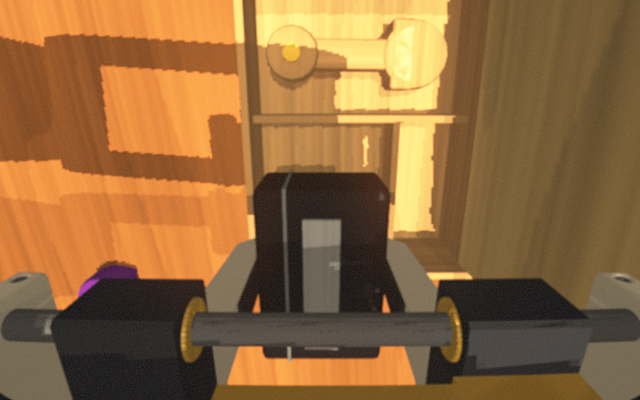

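View pics/d8c.png

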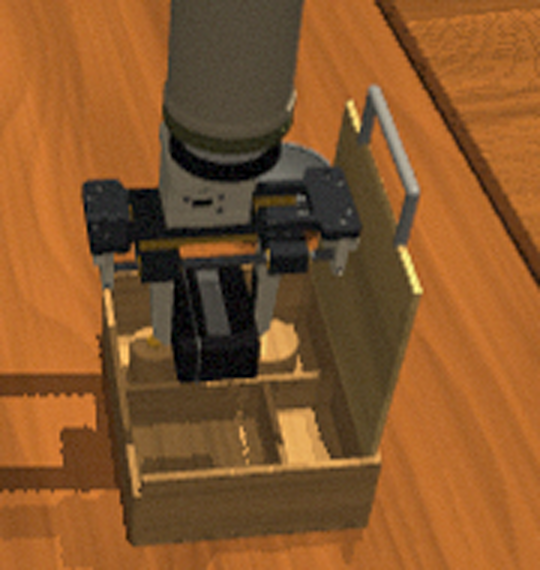

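```bash
python3 - <<'E'
from h import *
import pickle;W=pickle.load(open('W8.pkl','rb'))
c=np.array([.607,.015]);x=np.array([.9962,-.087]);y=np.array([.087,.9962])
for n,uv,z in [('front outer',(237,40),.066),('front inner?',(249,60),.066),('cross wall left',(392,150),.048),('cross wall right',(398,200),.048),('long part upper',(350,115),.048),('long part lower',(350,122),.048),('rear inner',(467,118),.048)]:
    P=onz(W,[uv],z)[0][:2];print(n,P,(P-c)@x,(P-c)@y)
E
python3 - <<'E'
import sys;sys.path.insert(0,'.')
from h import *
crop('pics/w8.png','pics/w8c.png',220,0,500,290,2.7)
E
```

```text
front outer [0.51631546 0.09443356] -0.09725066018455006 0.0712421531942832
front inner? [0.52335456 0.07948946] -0.08893816842531363 0.05696724665383971
cross wall left [ 0.63405325 -0.00232593] 0.028457802626155965 -0.014906457703651227
cross wall right [ 0.63836978 -0.04874663] 0.0367965361168947 -0.060775220388360814
long part upper [0.59920546 0.03061559] -0.009123478188986456 0.014878129414683534
long part lower [0.59883664 0.02478759] -0.008983858226197046 0.009040185653956477
rear inner [0.69936327 0.01987713] 0.09158797965639605 0.012894197043870141
```

View pics/w8c.png

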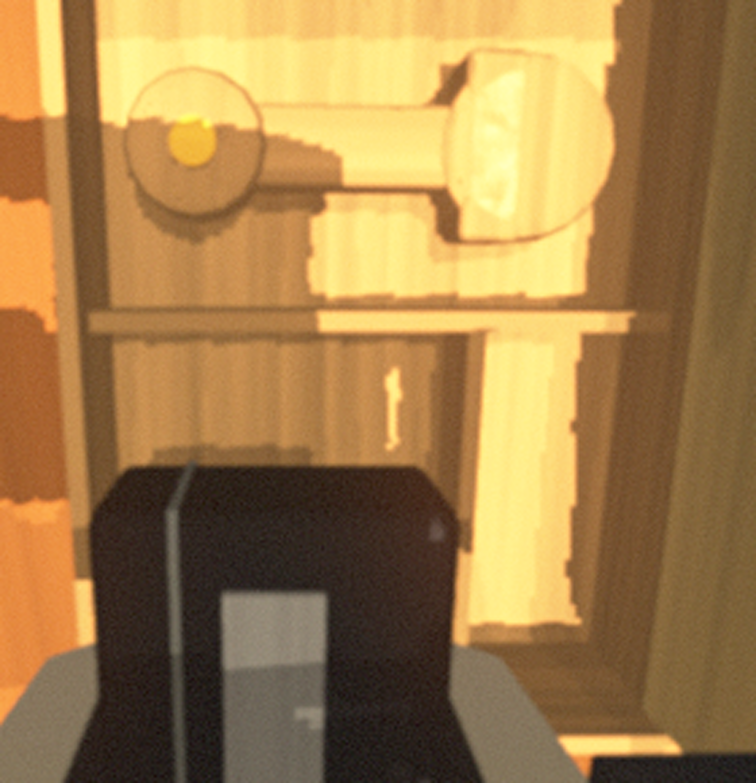

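The walls back-project within 1 mm of the organiser frame I assumed, except for two points: the hidden side of the cross wall (37 mm against an expected 34) and my guess at the front wall's inner edge, which is 3 mm off. I'll lower into the square bay.

Request:
{"method": "carry_out", "body": {"steps": [{"xyz": [0.1,0,-3],"rot": [0,0,0]},{"xyz": [0.1,0,-6],"rot": [0,0,0]},{"xyz": [0.1,0,-9],"rot": [0,0,0]},{"xyz": [0.1,0,-11],"rot": [0,0,0]},{"xyz": [0.1,0,-12.7],"rot": [0,0,0]},{"xyz": [0.1,0,-14],"rot": [0,0,0]},{"xyz": [0.1,0,-14.9],"rot": [0,0,0]},{"xyz": [0.1,0,-15.4],"rot": [0,0,0]},{"xyz": [0.1,0,-15.6],"rot": [0,0,0]},{"xyz": [0.1,0,-15.6],"rot": [0,0,0]}]}}

```text
t: 21.2
tool_pos: [0.5706, -0.0354, 0.0322]
orientation: [3.139, -0.137, 0.002]
force: [0.7, -0.3, -1.5]
opening: 0.06
```

Request:
{"method": "carry_out", "body": {"steps": [{"xyz": [0,0,-0.1],"rot": [0,0,0]},{"xyz": [0,0,-0.2],"rot": [0,0,0]},{"xyz": [0,0,-0.2],"rot": [0,0,0]}]}}

```text
t: 21.5
tool_pos: [0.5709, -0.0355, 0.0317]
orientation: [3.138, -0.137, 0.002]
force: [-5.6, 1.7, 11.9]
opening: 0.0599
```

Request:
{"method": "carry_out", "body": {"steps": [{"xyz": [0,0,0.1],"rot": [0,0,0]},{"xyz": [0,0,0.1],"rot": [0,0,0]},{"xyz": [0,0,0.1],"rot": [0,0,0]},{"xyz": [0,0,0.1],"rot": [0,0,0]},{"xyz": [0,0,2],"rot": [0,0,0]},{"xyz": [0,0,5],"rot": [0,0,0]},{"xyz": [0,0,9],"rot": [0,0,0]},{"xyz": [-2,0,13],"rot": [0,0,0]},{"xyz": [-6,0,17],"rot": [0,0,0]},{"xyz": [-10,0,20],"rot": [0,0,0]}], "grip": 0.78}}

```text
t: 22.5
tool_pos: [0.4748, -0.0355, 0.2275]
orientation: [3.138, -0.137, 0.003]
force: [0.2, 0.2, 0.8]
opening: 0.0726
```

Request:
{"method": "carry_out", "body": {"steps": [{"xyz": [-3,0,0],"rot": [0,0,0]},{"xyz": [-6,0,0],"rot": [0,0,0]},{"xyz": [-6,0,0],"rot": [0,0,0]},{"xyz": [-6,0,0],"rot": [0,0,0]}]}}

```text
t: 22.9
tool_pos: [0.4154, -0.0355, 0.2258]
orientation: [3.138, -0.138, 0.003]
force: [0.0, -0.5, -0.4]
opening: 0.0723
```

```bash
python3 - <<'E'
from plant import *
from h import *
print(read_state()['tool_pos'],read_state()['force'])
cv2.imwrite("pics/d9.png",read_camera('side')[:,:,::-1])
cv2.imwrite("pics/s9.png",read_camera('scene')[:,:,::-1])
crop('pics/d9.png','pics/d9c.png',270,50,450,240,3)
crop('pics/s9.png','pics/s9c.png',220,130,420,330,3)
E
```

```text
[ 0.41539442 -0.03548039  0.22583737] [ 0.03018597 -0.54266008 -0.3671351 ]
```

View pics/d9c.png

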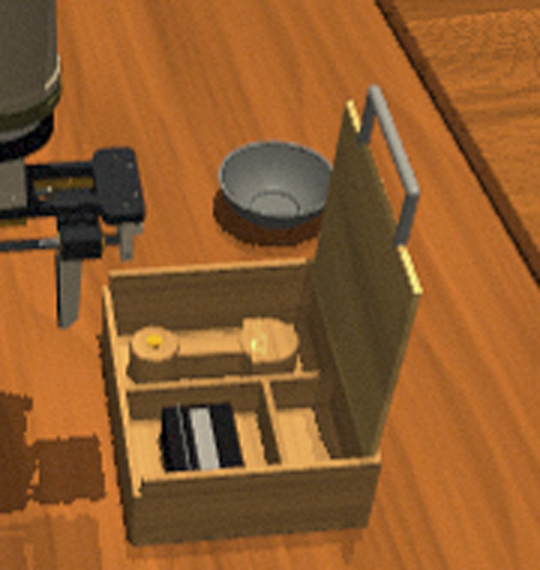

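View pics/s9.png

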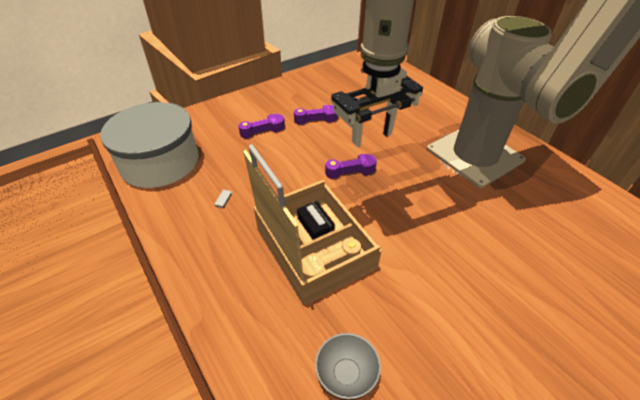

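View pics/s9c.png

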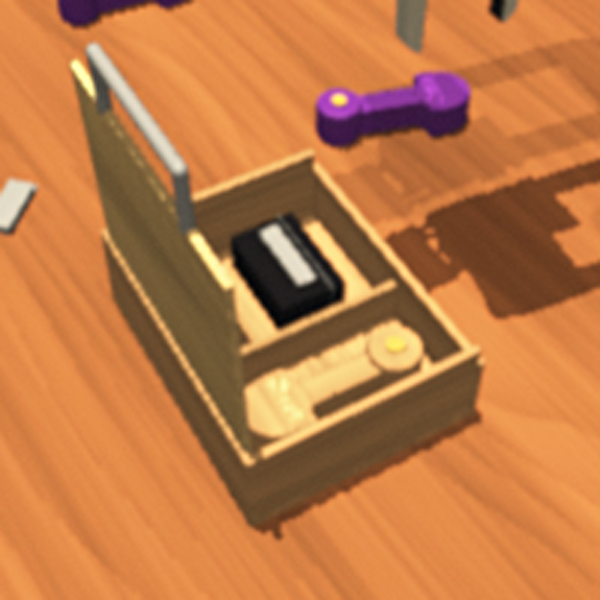

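```bash
python3 - <<'E'
from plant import *
from h import *
D=calibration('side');S=calibration('scene')
c=np.array([.607,.015]);x=np.array([.9962,-.087]);y=np.array([.087,.9962])
def p(n,C,uv,z,b):
    P=onz(C,[uv],z)[0][:2];print(n,(P-c)@x-b[0],(P-c)@y-b[1])
p('clip side',D,(270+203.5/3-.5,50+438.5/3-.5),.051,(-.032,-.053))
p('clip scene',S,(220+288.5/3-.5,130+254/3-.5),.051,(-.032,-.053))
p('heel side (expect -.054)',D,(270+155/3-.5,50+341.5/3-.5),.048,(0,.065))
p('heel scene',S,(220+397/3-.5,130+345/3-.5),.048,(0,.065))
close_job()
E
```

```text
clip side 1.844689858328946e-05 -0.0012339366274835284
clip scene -0.0007929407136956917 -0.0008945020909165644
heel side (expect -.054) -0.057274204435598906 6.243819151753593e-05
heel scene -0.060309390158081885 -0.0003132936160441385
the job is handed in; nothing more can be done
```

The job is done and handed in at about 23 s of the 72 s allowed; `close_job()` reports no verdict.

- **Flap:** I lifted it by its bar to about 1.6 rad, judged from where the gripper released it. It was still standing in the last pictures.
- **Shoe tree:** The wooden one lies sole down in the long bay. Its origin is about 3–6 mm forward (toward the front wall) of the bay centre in x and within 1 mm in y, both inside the 30 mm limit.
- **Key fob case:** I tipped it onto its plain back with the closed fingers, then set it in the square bay clip up. Its centre is about 1 mm from the bay centre.
- **Coin bowl and money clip:** I never touched them. In the pictures they look to be where they started, but I did not measure that.

Both things were lowered onto the bay floors and released on contact. The arm was clear of everything at the end. In the last checks the side and scene cameras agreed within about 3 mm, and none failed. I judged the resting tilt of both things by eye only.

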